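Hang the washed utensils on the pull-out peg rack

TASK

Pull the peg carriage out from under the shelf to its left stop, and hang every metal utensil that has a wire eye on the pegs by its eye, one to a peg in any order, so that it hangs straight down. With all of them hanging, slide the carriage fully home to its right stop under the shelf, and leave the dishes, lid, spoon, mug and milk where they are.

Things in the scene. Friction and masses are not known exactly. Their poses are not given: they have to be found in the camera images.
- turner_grip (a point): slotted turner: rectangular slotted steel blade 80 x 70 mm, 4 mm thick, on a black plastic handle 90 mm long, 20 mm wide and 14 mm thick, with a round wire eye at the handle's other end; about 200 mm long overall, 0.1 kg, lying flat on the counter. This point is on the handle, half-way up, near the balance point. x runs along the handle towards the eye, y across the handle, z up through its thickness. May be absent.
- turner_eye (a point): centre of the wire eye of the turner, 70 mm from its grip point along x: inside diameter 28 mm, wire 6 mm thick, opening along the utensil's z. May be absent.
- skimmer_grip (a point): skimmer: round steel blade 72 mm across, 4 mm thick, on a black plastic handle 90 mm long, 20 mm wide and 14 mm thick, with a round wire eye at the handle's other end; about 200 mm long overall, 0.1 kg, lying flat on the counter. This point is on the handle, half-way up, near the balance point. x runs along the handle towards the eye, y across the handle, z up through its thickness. May be absent.
- skimmer_eye (a point): centre of the wire eye of the skimmer, 70 mm from its grip point along x: inside diameter 28 mm, wire 6 mm thick, opening along the utensil's z. May be absent.
- spreader_grip (a point): palette spreader: narrow steel blade about 85 x 30 mm with a round end, 4 mm thick, on a black plastic handle 90 mm long, 20 mm wide and 14 mm thick, with a round wire eye at the handle's other end; about 200 mm long overall, 0.1 kg, lying flat on the counter. This point is on the handle, half-way up, near the balance point. x runs along the handle towards the eye, y across the handle, z up through its thickness. May be absent.
- spreader_eye (a point): centre of the wire eye of the spreader, 70 mm from its grip point along x: inside diameter 28 mm, wire 6 mm thick, opening along the utensil's z. May be absent.
- scraper_grip (a point): scraper: T-shaped steel blade, its wide end 40 x 75 mm, 4 mm thick, on a black plastic handle 90 mm long, 20 mm wide and 14 mm thick, with a round wire eye at the handle's other end; about 200 mm long overall, 0.1 kg, lying flat on the counter. This point is on the handle, half-way up, near the balance point. x runs along the handle towards the eye, y across the handle, z up through its thickness. May be absent.
- scraper_eye (a point): centre of the wire eye of the scraper, 70 mm from its grip point along x: inside diameter 28 mm, wire 6 mm thick, opening along the utensil's z. May be absent.
- peg1 (a point): peg 1 of 4 (1 nearest the handle, leftmost from the robot; 55 mm apart along y): point on its axis 20 mm out from the 20 mm square carriage bar. Steel, 8 mm thick, 60 mm long, its tip 40 mm (and 4 mm rounding) beyond. Axes of the carriage: x away from the robot, y along the slide, z up; the peg rises at 45 degrees towards the robot, along (-0.707, 0, 0.707).
- peg2 (a point): peg 2 of 4 (1 nearest the handle, leftmost from the robot; 55 mm apart along y): point on its axis 20 mm out from the 20 mm square carriage bar. Steel, 8 mm thick, 60 mm long, its tip 40 mm (and 4 mm rounding) beyond. Axes of the carriage: x away from the robot, y along the slide, z up; the peg rises at 45 degrees towards the robot, along (-0.707, 0, 0.707).
- peg3 (a point): peg 3 of 4 (1 nearest the handle, leftmost from the robot; 55 mm apart along y): point on its axis 20 mm out from the 20 mm square carriage bar. Steel, 8 mm thick, 60 mm long, its tip 40 mm (and 4 mm rounding) beyond. Axes of the carriage: x away from the robot, y along the slide, z up; the peg rises at 45 degrees towards the robot, along (-0.707, 0, 0.707).
- peg4 (a point): peg 4 of 4 (1 nearest the handle, leftmost from the robot; 55 mm apart along y): point on its axis 20 mm out from the 20 mm square carriage bar. Steel, 8 mm thick, 60 mm long, its tip 40 mm (and 4 mm rounding) beyond. Axes of the carriage: x away from the robot, y along the slide, z up; the peg rises at 45 degrees towards the robot, along (-0.707, 0, 0.707).
- carriage (a joint): slide of the peg carriage on the rail of the stand: 0 m = home at the right stop, pegs under the wooden shelf; 0.26 m = fully out at the left stop, pegs clear of it. Grows along the carriage's y. About 2 N of friction; stays where left. An eye lowered over a peg, blade towards the robot, slides to the peg's foot when let go and the utensil swings to hang down, 55 mm off the counter.
- handle (a point): upright black square handle of the carriage, 22 x 22 mm, standing 60 mm above the carriage bar, its top 310 mm above the counter; this point is 30 mm below the top. Moves with the carriage; always 105 mm or more to the left of the shelf's edge. Axes as those of the pegs.
- stand: fixed metal stand with rail and wooden shelf; origin on the counter below the carriage bar; y along the rail, x away from the robot. Rail 240 mm high, two posts at y = -345 and 255 mm, behind the rail. The shelf's underside is 370 mm high; the shelf covers y from -360 to -135 mm, x from -38 to 120 mm. Peg tips reach 287 mm height.
- jar_lid_mid (a point): red jar lid 64 mm across, 14 mm high; its middle. A bystander, to be left where it is.
- sugar_dish_mid (a point): white dish 84 mm across, 36 mm high; its middle. A bystander, to be left where it is.
- dip_dish_mid (a point): small blue dish 72 mm across, 32 mm high; its middle. A bystander, to be left where it is.
- wood_spoon_mid (a point): wooden spoon 200 mm long, without an eye; its middle. A bystander, to be left where it is.
- mug_mid (a point): white mug 80 mm across, 95 mm high, handle on one side; its middle. A bystander, to be left where it is.
- milk_mid (a point): white milk bottle 90 mm across, 200 mm high; its middle. A bystander, to be left where it is.
Not all that is in view belongs to the job. What is shaped like the part that bears skimmer_grip but green is not meant.

How it is judged:
By the outcome, as a careful person would: the job done as asked, in the order asked, and still so for the second after the job is handed in, with the robot touching nothing.
Of turner, skimmer, spreader, scraper only 3 to 4 are there at a start; the rules pass over those that are not, and their reading is None.
At some moment in a run one of turner, skimmer, spreader, scraper may be knocked a few centimetres aside while the robot is not near it.
It also fails if it takes over 210 s, if anything falls off the work surface, if the arm or the gripper's body presses on something with over 40 N, if the wrist force passes 120 N, or if a joint passes its speed limit or range.

ROBOT

A 7-joint arm with a two-finger parallel gripper is mounted at the origin on the work surface. World frame = base frame: x ahead of the robot, y to its left, z up, the work surface at z = 0. Lengths are in m, angles in rad, forces in N, time in s.
With the tool pointing down it reaches from about 0.4 to 0.85 m from the base axis. Payload 4.5 kg.
Tool frame: the origin (TCP) lies midway between the tips of the shut fingers; the grasp point (between the pads) lies 19 mm behind it; z points along the fingers, y is the line along which they close (so a half turn about z gives the same grasp; the last joint's range is limited). The gripper opens to 88 mm and grips with 3 to 60 N. Pads are 18 mm wide; open, the fingers measure 123 mm over their backs; the gripper's body (75 mm by 187 mm) begins 45 mm behind the grasp point.
Start: joints at [-1.14, 0.689, -0.195, 1.565, 0.157, 0.902, -0.215], TCP at [0.242, 0.576, 0.239] pointing down, gripper open.
Joint ranges: [-3.01, 3.01], [-0.46, 2.08], [-1.47, 1.51], [0.13, 2.56], [-1, 4.14], [0.04, 2.09], [-2.66, 2.66]. Speed limits (rad/s): [2.57, 2.57, 3.14, 3.14, 3.14, 3.14, 3.14].

INTERFACE

Orientations are given as a unit quaternion [w, x, y, z].
In Python, from bench import readout, vision, r gives the robot as it stands.
- The arm moves only by the tool carry_out, never from a script. Its argument "commands" is a list of rows, each a list of 5 numbers: the finger opening in mm, from 0 to 88.1, then the shift along the tool's x, y, z in mm, then the turn about the tool's z in rad. In form: [[jaw, dx, dy, dz, spin], ...]. A call has 1 to 12 rows; each row is the pose to reach, as a shift and turn from the pose commanded when the call began, along the tool's axes at that moment; what a row does not reach only later rows make up. A row lasts 1/8 s, in which the tool goes at most 62.5 mm and 10.7 degrees, less where a joint would pass 70% of its speed; a pose out of reach is approached as far as the arm can. A call with a gripper value outside its range is refused whole. The fingers move at their own pace and stop on an object; "grip_force" is the grip in N (left out, the last holds). Time passes only in rows, so rows that repeat a pose let the fingers close. It gives the time, the measured TCP pose, the force, the opening and the grip force at its end, in the units of the state.
- readout.state(): the state, without advancing time (a new reading comes with each control period).
- vision.grab_frame(name): name is "side" or "top" or "wrist"; returns the picture (400x640x3 uint8, red, green, blue); there is no depth.
- vision.camera_info(name): a dict with "K" (3x3 intrinsics, pixels), "rvec" (rotation vector, rad) and "tvec" (3), from world to camera coordinates, as OpenCV has them; the wrist camera has in their place "T_tool_cam" (4x4, takes a point from camera to tool coordinates, whose origin is the TCP and whose axes are the flange's). Camera axes: x right, y down, z forward; pixel columns grow to the right and rows downward; lengths in m; the calibration is good to about 2 mm. A picture is of the moment at which its call begins: read the wrist's pose just before it. camera_info takes no time and is no camera call.
- r.close_job(): hands the job in; it is judged then, once.
The state is a dict: "time_s": time; "joint_pos": joint angles; "qd": joint speeds; "joint_torque": joint torques, N m; "tcp_pos": TCP position; "tool_rot": TCP orientation; "contact_force": force on the tool from outside, world axes, zero at the start; "wrist_torque": the same for the moment, N m; "grip_width": opening from 0.0 (shut) to 1.0 (fully open); "grasp_force": force on a finger pad.
Only numpy, scipy, OpenCV 4.12 (cv2) and the standard library are available. Lean on these libraries where they do the work, as an engineer would, in place of code of your own. Each camera call takes 0.05 s, during which the arm holds its last target. There are 200 camera calls.

## Working session

There is one attempt and no reset: what is moved stays moved. The work goes in short steps, Python scripts to look and compute and a tool call to move; the robot and the scene stay as the last step left them, time stands still between calls to the robot, and variables do not carry over. Pictures are saved under pics/ and viewed, at most 14 in all, crops included, and the job is handed in when it is done.

Besides the shell and the picture viewer there is one more tool, called after "Call:" as name([rows], argument=value, ...), one row to a line, values as JSON. carry_out: Moves the arm, as the interface text tells. Its arguments: {"type":"object","properties":{"commands":{"type":"array","items":{"type":"array","items":{"type":"number"}}},"grip_force":{"type":"number"}},"required":["commands"]}

```bash
ls; mkdir -p pics; python3 - <<'E'
from bench import readout, vision, r
import cv2
print(readout.state())
for n in ("side","top","wrist"):
    print(n,vision.camera_info(n))
for n in ("side","top"):
    cv2.imwrite(f"pics/{n}0.png",cv2.resize(vision.grab_frame(n)[:,:,::-1],None,fx=1.25,fy=1.25,interpolation=cv2.INTER_CUBIC))
E
```

```text
pics
{'time_s': 0.0, 'joint_pos': array([-1.14018064,  0.68999018, -0.19450487,  1.5663525 ,  0.1572763 ,
        0.90246444, -0.21512285]), 'qd': array([ 1.33520021e-04, -9.70996847e-05,  2.68216878e-04, -5.11729370e-04,
        1.95160817e-03,  4.42868130e-04,  4.96823403e-04]), 'joint_torque': array([-4.51259757e-04, -5.27567196e+01, -1.26671489e+00, -1.53419888e+01,
       -5.26260585e-02,  6.79250050e-03,  1.78206219e-04]), 'tcp_pos': array([0.2413519 , 0.57583585, 0.23790366]), 'tool_rot': array([-1.23229313e-04,  1.97088553e-01,  9.80385265e-01, -9.04792042e-04]), 'contact_force': array([0.05174891, 0.58968991, 0.45659379]), 'wrist_torque': array([ 0.0084947 , -0.0145555 , -0.01454964]), 'grasp_force': 0.0, 'grip_width': 0.9996096207771149}
side {'K': array([[457.8937715 ,   0.        , 322.34629699],
       [  0.        , 457.8937715 , 203.20603397],
       [  0.        ,   0.        ,   1.        ]]), 'rvec': array([ 0.77953154, -2.65198791,  0.9745209 ]), 'tvec': array([0.35893913, 0.3100135 , 1.55907806])}
top {'K': array([[409.40043174,   0.        , 315.31037801],
       [  0.        , 409.40043174, 201.5148225 ],
       [  0.        ,   0.        ,   1.        ]]), 'rvec': array([ 2.12702339, -2.13177871,  0.21460917]), 'tvec': array([-2.29668419e-04,  4.75901609e-01,  1.32351359e+00])}
wrist {'K': array([[290.36156292,   0.        , 315.94221225],
       [  0.        , 290.36156292, 199.94676928],
       [  0.        ,   0.        ,   1.        ]]), 'T_tool_cam': array([[-4.99847319e-04, -9.62051006e-01, -2.72869222e-01,
         6.99694485e-02],
       [ 9.99999243e-01, -1.74178773e-04, -1.21771915e-03,
        -2.67111578e-04],
       [ 1.12397991e-03, -2.72869624e-01,  9.62050365e-01,
        -1.45577142e-01],
       [ 0.00000000e+00,  0.00000000e+00,  0.00000000e+00,
         1.00000000e+00]])}
```

View pics/top0.png

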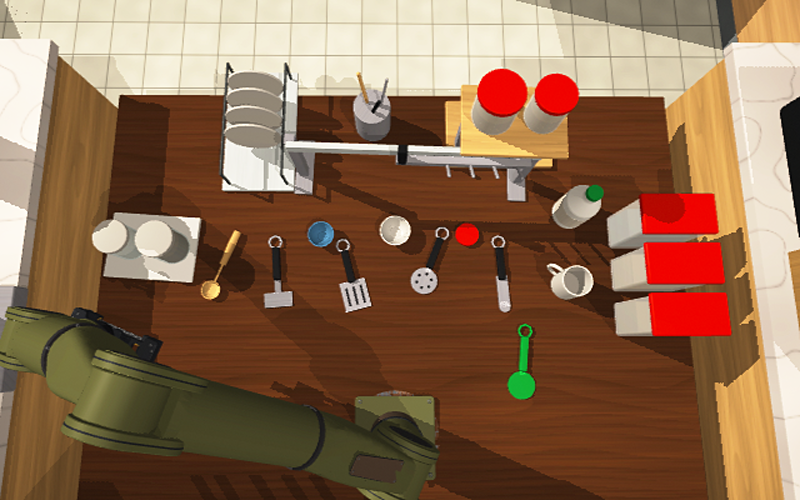

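View pics/side0.png

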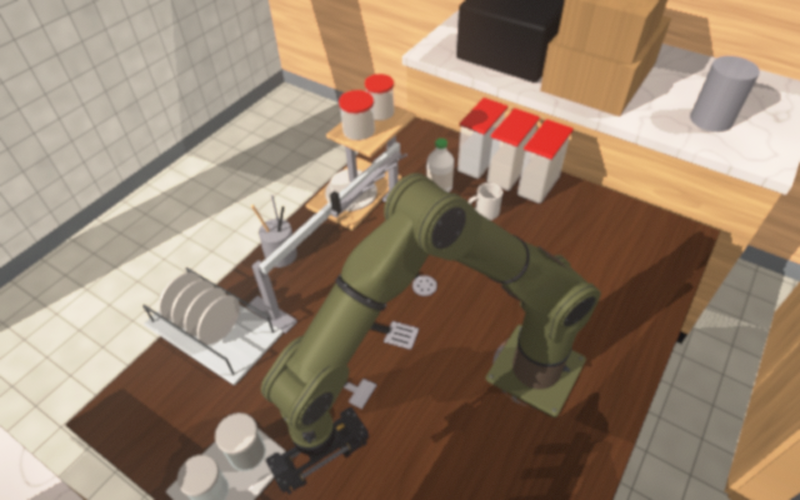

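The top view shows all four utensils (0.8x pixels needed): scraper eye ~(275,242), turner eye ~(343,245), skimmer eye ~(442,233), spreader eye ~(498,242). The carriage handle is at ~(402,150) and pegs at (447-510,170). The green one at (523,360) is a decoy. The side view confirms the layout.

```bash
cat > h.py <<'E'
from bench import readout, vision, r
import cv2, numpy as np
from scipy.spatial.transform import Rotation as R
def tool():
    s=readout.state(); q=s["tool_rot"]; T=np.eye(4)
    T[:3,:3]=R.from_quat([q[1],q[2],q[3],q[0]]).as_matrix(); T[:3,3]=s["tcp_pos"]; return T
def w2c(name,T=None):
    c=vision.camera_info(name)
    if name=="wrist": return np.linalg.inv((tool() if T is None else T)@c["T_tool_cam"]),c["K"]
    M=np.eye(4); M[:3,:3]=cv2.Rodrigues(c["rvec"])[0]; M[:3,3]=c["tvec"]; return M,c["K"]
def p2w(name,uv,z,T=None):
    M,K=w2c(name,T); C=np.linalg.inv(M)
    d=C[:3,:3]@np.linalg.inv(K)@[uv[0],uv[1],1]; o=C[:3,3]
    return o+d*(z-o[2])/d[2]
def proj(name,p,T=None):
    M,K=w2c(name,T); q=K@(M[:3,:3]@np.array(p)+M[:3,3]); return q[:2]/q[2]
def delta(xyz,yaw=None):
    """shift mm and spin to bring the TCP to xyz, tool x-axis to world angle yaw"""
    T=tool(); d=T[:3,:3].T@(np.array(xyz)-T[:3,3])*1000
    a=np.arctan2(T[1,0],T[0,0]); s=0 if yaw is None else -((yaw-a+np.pi)%(2*np.pi)-np.pi)
    print("delta",d.round(1),"spin",round(s,3),"yaw now",round(a,3))
def shot(name,fn,box=None,f=1.25):
    T=tool(); im=vision.grab_frame(name)[:,:,::-1]
    if box: im=im[box[1]:box[3],box[0]:box[2]]
    cv2.imwrite("pics/"+fn,cv2.resize(im,None,fx=f,fy=f,interpolation=cv2.INTER_CUBIC)); return T
E
python3 - <<'E'
from h import *
P=lambda u,v,z:p2w("top",(u/1.25,v/1.25),z).round(3)
for n,u in dict(scr=[(275,242),(278,300)],tur=[(343,245),(356,298)],ski=[(442,233),(424,280)],spr=[(498,242),(504,300)]).items():
    a,b=P(*u[0],.007),P(*u[1],.005); d=a-b; print(n,a,b,np.linalg.norm(d),np.degrees(np.arctan2(d[1],d[0])))
print("handle top",P(402,147,.31)); print("rail",P(290,143,.245),P(550,158,.245))
print("pegtips",[P(u,v,.287) for u,v in((448,175),(473,177),(496,178))])
print("shelf near edge",P(462,150,.385),P(568,157,.385))
print("bystanders",P(395,230,.036),P(320,234,.032),P(467,235,.014),P(572,280,.09),P(594,193,.2))
T=tool(); t=P(402,147,.31)
E
```

```text
scr [0.511 0.326 0.007] [0.352 0.312 0.005] 0.15962769183321548 5.031934222829211
tur [0.502 0.139 0.007] [0.357 0.102 0.005] 0.1496596137907619 14.314826910404877
ski [ 0.536 -0.135  0.007] [ 0.405 -0.083  0.005] 0.14095744038538727 -21.650432814670225
spr [ 0.511 -0.289  0.007] [ 0.35  -0.299  0.005] 0.16132265804901683 3.5541782355320892
handle top [ 0.664 -0.016  0.31 ]
rail [0.7   0.247 0.245] [ 0.664 -0.368  0.245]
pegtips [array([ 0.607, -0.12 ,  0.287]), array([ 0.602, -0.177,  0.287]), array([ 0.6  , -0.229,  0.287])]
shelf near edge [ 0.627 -0.138  0.385] [ 0.612 -0.359  0.385]
bystanders [ 0.538 -0.004  0.036] [0.528 0.199 0.032] [ 0.529 -0.203  0.014] [ 0.393 -0.457  0.09 ] [ 0.592 -0.485  0.2  ]
```

```bash
python3 - <<'E'
from h import *
shot("top","crop1.png",(210,60,470,255),3)
E
```

```text
(no output)
```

View pics/crop1.png

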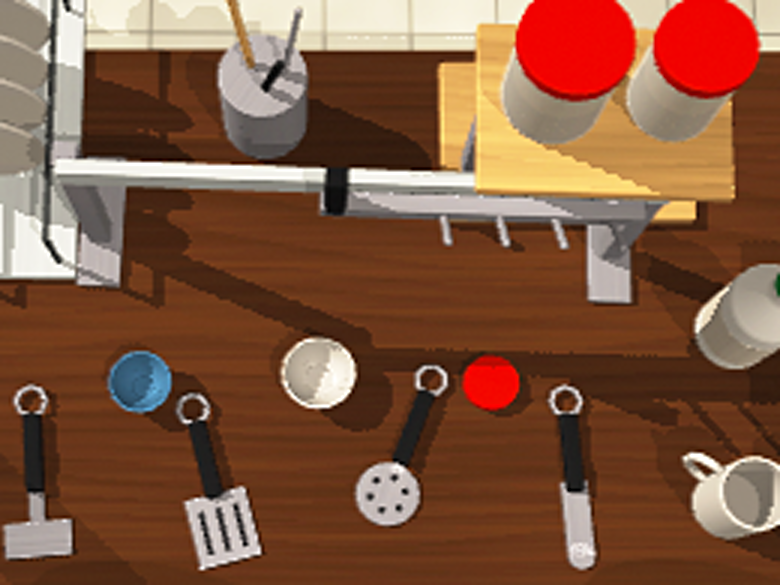

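```bash
python3 - <<'E'
from h import *
delta([.664,-.016,.41],1.51)
E
```

```text
delta [-618.6 -383.  -171.3] spin 1.235 yaw now 2.745
```

Call:
carry_out([
  [88, 0, 0, -60, 0],
  [88, 0, 0, -120, 0.1],
  [88, -40, -25, -171, 0.2],
  [88, -95, -60, -171, 0.35],
  [88, -150, -93, -171, 0.5],
  [88, -205, -127, -171, 0.65],
  [88, -255, -158, -171, 0.8],
  [88, -305, -190, -171, 0.95],
  [88, -355, -220, -171, 1.1],
  [88, -405, -251, -171, 1.235],
  [88, -455, -282, -171, 1.235],
  [88, -505, -313, -171, 1.235],
])

```text
time_s: 1.65
tcp_pos: [0.587, 0.0912, 0.4095]
tool_rot: [-0.0, 0.728, 0.685, -0.0]
contact_force: [0.2, 0.9, -0.2]
grip_width: 1.0
grasp_force: 0.0
```

```bash
python3 - <<'E'
from h import *
delta([.664,-.016,.41],1.51)
E
```

```text
delta [-102.4   83.3   -0.6] spin 0.0 yaw now 1.51
```

Call:
carry_out([
  [88, -50, 40, 0, 0],
  [88, -102, 83, 0, 0],
  [88, -102, 83, 0, 0],
  [88, -102, 83, 0, 0],
])

```text
time_s: 2.15
tcp_pos: [0.6627, -0.014, 0.409]
tool_rot: [-0.001, 0.728, 0.685, -0.0]
contact_force: [-0.0, 0.3, 0.4]
grip_width: 1.004
grasp_force: 0.0
```

```bash
python3 - <<'E'
from h import *
print(shot("wrist","w1.png"))
E
```

```text
[[ 6.13115083e-02  9.98117779e-01 -1.34109220e-03  6.62726817e-01]
 [ 9.98118335e-01 -6.13103144e-02  9.14008732e-04 -1.39750873e-02]
 [ 8.30065581e-04 -1.39460796e-03 -9.99998683e-01  4.08994406e-01]
 [ 0.00000000e+00  0.00000000e+00  0.00000000e+00  1.00000000e+00]]
```

View pics/w1.png

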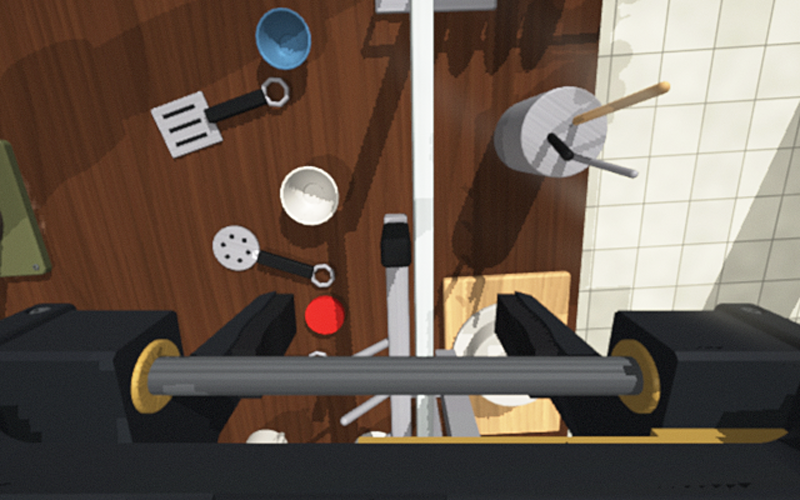

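```bash
python3 - <<'E'
from h import *
P=lambda u,v,z:p2w("wrist",(u/1.25,v/1.25),z).round(4)
print(P(396,251,.31),P(382,251,.31),P(410,251,.31),P(396,238,.31),P(396,265,.31))
print("bar",P(390,230,.25),P(400,430,.25),"rail",P(423,20,.25),P(425,340,.25))
print("peg tips",P(388,343,.287),P(345,421,.287))
for p in [(.664,-.016,.31),(.66,.0,.31)]: print(proj("wrist",p)*1.25,proj("top",p)*1.25)
print(proj("top",P(396,251,.31))*1.25)
E
```

```text
[ 0.663  -0.0131  0.31  ] [ 0.6532 -0.0125  0.31  ] [ 0.6728 -0.0137  0.31  ] [ 0.6636 -0.0037  0.31  ] [ 0.6624 -0.0234  0.31  ]
bar [ 0.6581 -0.0112  0.25  ] [ 0.655  -0.2192  0.25  ] rail [0.6925 0.1462 0.25  ] [ 0.6842 -0.1186  0.25  ]
peg tips [ 0.6514 -0.0983  0.287 ] [ 0.6084 -0.1733  0.287 ]
[397.66056723 254.83308275] [402.03154171 147.00915537]
[390.56007265 233.04897448] [394.87390316 148.68849651]
[400.73584501 147.42966534]
```

Call:
carry_out([
  [88, 0, 0, 60, 0],
  [88, 0, 0, 120, 0],
  [88, 0, 0, 145, 0],
  [88, 0, 0, 145, 0],
  [10, 0, 0, 145, 0],
  [10, 0, 0, 145, 0],
  [10, 0, 0, 145, 0],
  [10, 0, 0, 145, 0],
  [10, 0, 0, 145, 0],
], grip_force=30)

```text
time_s: 3.32
tcp_pos: [0.663, -0.0143, 0.2648]
tool_rot: [0.0, 0.728, 0.685, 0.0]
contact_force: [-0.4, -0.6, -0.8]
grip_width: 0.453
grasp_force: 0.0
```

Call:
carry_out([
  [10, 25, 0, 0, 0],
  [10, 60, 0, 0, 0],
  [10, 95, 0, 0, 0],
  [10, 130, 0, 0, 0],
  [10, 165, 0, 0, 0],
  [10, 200, 0, 0, 0],
  [10, 225, 0, 0, 0],
  [10, 240, 0, 0, 0],
  [10, 250, 0, 0, 0],
  [10, 257, 0, 0, 0],
  [10, 262, 0, 0, 0],
  [10, 262, 0, 0, 0],
])

```text
time_s: 4.82
tcp_pos: [0.679, 0.2471, 0.2647]
tool_rot: [0.0, 0.728, 0.685, -0.0]
contact_force: [-0.5, -0.5, -0.2]
grip_width: 0.114
grasp_force: 0.0
```

```bash
python3 - <<'E'
from h import *
s=readout.state(); print(s["contact_force"],s["grip_width"]); T=tool(); print(T[:3,3], T[:3,3]-[.663,-.0131,0])
shot("top","crop2.png",(210,60,470,255),3)
E
```

```text
[-0.47179001 -0.54389131 -0.23931296] 0.11394997544854293
[0.67897053 0.24713523 0.26473871] [0.01597053 0.26023523 0.26473871]
```

View pics/crop2.png

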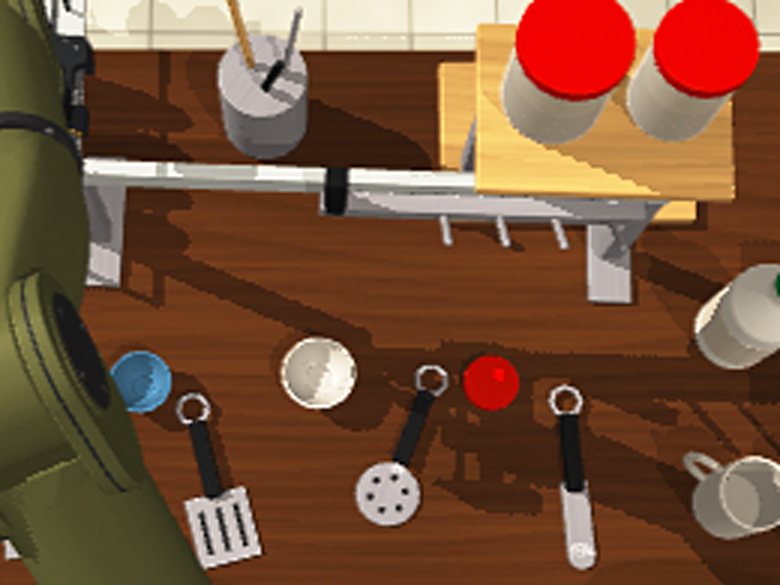

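The fingers close slowly, so the carriage handle at (337,190) was left behind. I'll reopen and redo.

Call:
carry_out([
  [60, 0, 0, 0, 0],
  [60, 0, 0, 0, 0],
  [60, 0, 0, 0, 0],
  [60, 0, 0, 0, 0],
  [60, 0, 0, 0, 0],
  [60, -50, 0, 0, 0],
  [60, -100, 0, 0, 0],
  [60, -150, 0, 0, 0],
  [60, -200, 0, 0, 0],
  [60, -240, 0, 0, 0],
  [60, -261, 0, 0, 0],
  [60, -261, 0, 0, 0],
])

```text
time_s: 6.38
tcp_pos: [0.6631, -0.0145, 0.2648]
tool_rot: [0.0, 0.729, 0.684, 0.0]
contact_force: [-0.5, 0.7, 0.0]
grip_width: 0.674
grasp_force: 0.0
```

Call:
carry_out([
  [5, 0, 0, 0, 0],
  [5, 0, 0, 0, 0],
  [5, 0, 0, 0, 0],
  [5, 0, 0, 0, 0],
  [5, 0, 0, 0, 0],
  [5, 0, 0, 0, 0],
  [5, 0, 0, 0, 0],
])

```text
time_s: 7.25
tcp_pos: [0.6629, -0.0126, 0.2647]
tool_rot: [-0.0, 0.728, 0.685, 0.0]
contact_force: [-0.5, 2.3, 0.3]
grip_width: 0.252
grasp_force: 30.0
```

Call:
carry_out([
  [5, 15, 0, 0, 0],
  [5, 40, 0, 0, 0],
  [5, 70, 0, 0, 0],
  [5, 100, 0, 0, 0],
  [5, 130, 0, 0, 0],
  [5, 160, 0, 0, 0],
  [5, 190, 0, 0, 0],
  [5, 215, 0, 0, 0],
  [5, 235, 0, 0, 0],
  [5, 248, 0, 0, 0],
  [5, 255, 0, 0, 0],
  [5, 258, 0, 0, 0],
])

```text
time_s: 8.75
tcp_pos: [0.6709, 0.2327, 0.2643]
tool_rot: [0.0, 0.73, 0.683, -0.014]
contact_force: [-27.8, -24.2, 15.3]
grip_width: 0.248
grasp_force: 30.3
```

Call:
carry_out([
  [5, 3, 0, 0, 0],
  [5, 5, 0, 0, 0],
  [5, 7, 0, 0, 0],
  [5, 7, 0, 0, 0],
])

```text
time_s: 9.25
tcp_pos: [0.6709, 0.233, 0.2641]
tool_rot: [0.002, 0.732, 0.681, -0.019]
contact_force: [-30.9, -31.1, 17.9]
grip_width: 0.257
grasp_force: 30.2
```

Call:
carry_out([
  [5, -10, 0, 0, 0],
  [5, -19, -6, 0, 0],
  [5, -19, -9, 0, 0],
  [5, -19, -9, 0, 0],
])

```text
time_s: 9.75
tcp_pos: [0.671, 0.2319, 0.2644]
tool_rot: [0.002, 0.729, 0.685, 0.001]
contact_force: [6.8, -2.0, -5.0]
grip_width: 0.249
grasp_force: 30.1
```

```bash
python3 - <<'E'
from h import *
s=readout.state(); print(s["contact_force"],s["grip_width"]); print(tool())
a=vision.grab_frame("top")[60:255,210:470,::-1]; b=vision.grab_frame("wrist")[:,:,::-1]
a=cv2.resize(a,(500,375)); b=cv2.resize(b[:220,100:600],(500,220)); cv2.imwrite("pics/c3.png",np.vstack([a,b]))
E
```

```text
[ 6.75288888 -2.0061279  -4.95222987] 0.24942538323720176
[[ 0.0618312   0.99807821  0.00409701  0.67101756]
 [ 0.99808511 -0.06182344 -0.00199462  0.23186175]
 [-0.00173749  0.00421249 -0.99998962  0.26435821]
 [ 0.          0.          0.          1.        ]]
```

View pics/c3.png

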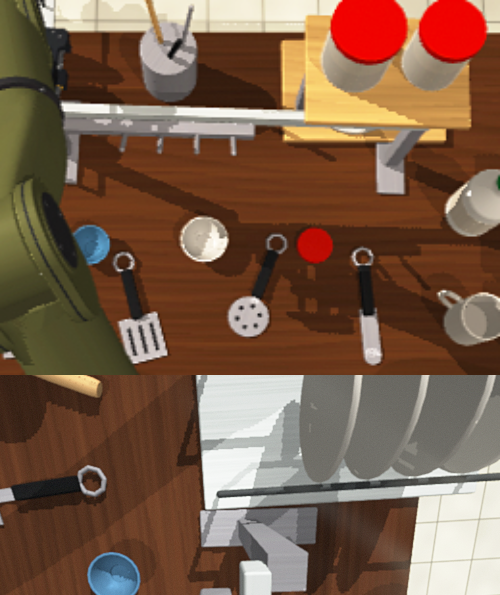

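Carriage is out: pegs at (126..234,145) in the crop. The travel of 0.246 with a 30 N stop means it started about 15 mm out. I'll push lightly once more against the stop, then release and rise.

Call:
carry_out([
  [5, 6, 0, 0, 0],
  [5, 12, 0, 0, 0],
  [5, 12, 0, 0, 0],
  [5, 12, 0, 0, 0],
])

```text
time_s: 10.35
tcp_pos: [0.6711, 0.2334, 0.2642]
tool_rot: [0.006, 0.731, 0.682, -0.006]
contact_force: [-1.1, -18.1, 0.5]
grip_width: 0.249
grasp_force: 30.0
```

```bash
python3 - <<'E'
from h import *
s=readout.state(); print(s["contact_force"],s["tcp_pos"])
E
```

```text
[ -1.05384183 -18.10608035   0.53304469] [0.67106062 0.23344526 0.26422793]
```

Call:
carry_out([
  [5, -8, 0, 0, 0],
  [40, -8, 0, 0, 0],
  [40, -8, 0, 0, 0],
  [40, -8, 0, 0, 0],
  [70, -8, 0, -30, 0],
  [70, -8, 0, -90, 0],
  [70, -8, 0, -140, 0],
  [70, -8, 0, -150, 0],
])

```text
time_s: 11.35
tcp_pos: [0.6706, 0.2377, 0.4195]
tool_rot: [0.002, 0.728, 0.685, 0.004]
contact_force: [0.3, -0.4, 0.5]
grip_width: 0.794
grasp_force: 0.0
```

```bash
python3 - <<'E'
from h import *
delta([.56,.05,.42],3.108)
E
```

```text
delta [-194.   -99.1   -2. ] spin -1.597 yaw now 1.511
```

Call:
carry_out([
  [70, -20, -15, 0, -0.18],
  [70, -40, -30, 0, -0.36],
  [70, -60, -40, 0, -0.54],
  [70, -80, -50, 0, -0.72],
  [70, -110, -60, 0, -0.9],
  [70, -140, -75, 0, -1.08],
  [70, -170, -90, 0, -1.26],
  [70, -194, -99, 0, -1.44],
  [70, -194, -99, 0, -1.597],
  [70, -194, -99, 0, -1.597],
  [70, -194, -99, 0, -1.597],
])

```text
time_s: 12.72
tcp_pos: [0.5584, 0.0498, 0.4141]
tool_rot: [-0.001, 0.018, 1.0, 0.0]
contact_force: [-0.5, -0.8, -0.9]
grip_width: 0.799
grasp_force: 0.0
```

```bash
python3 - <<'E'
from h import *
T=shot("wrist","w4.png"); np.save("w4.npy",T); print(T.round(4))
E
```

```text
[[-9.993e-01  3.630e-02 -1.100e-03  5.584e-01]
 [ 3.630e-02  9.993e-01  3.000e-04  4.980e-02]
 [ 1.100e-03  3.000e-04 -1.000e+00  4.141e-01]
 [ 0.000e+00  0.000e+00  0.000e+00  1.000e+00]]
```

View pics/w4.png

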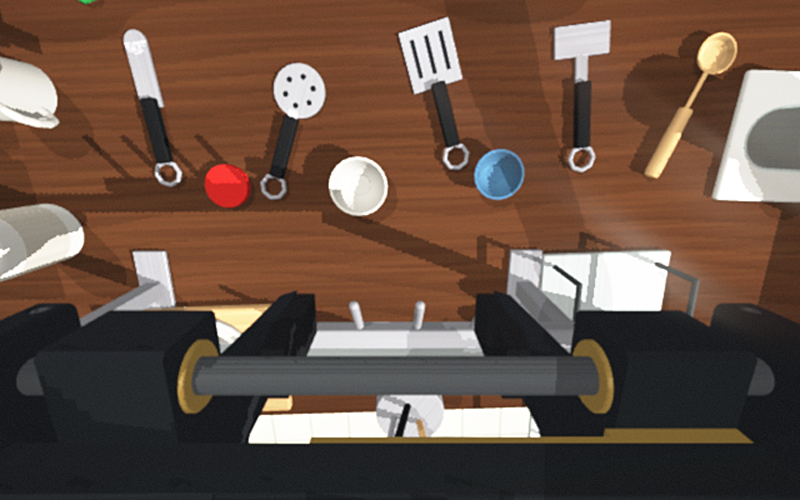

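```bash
cat >> h.py <<'E'
YAW=-0.033
def stand(p,o=(.6634,.0026)):  # stand -> world
    c,s=np.cos(YAW),np.sin(YAW); return np.array([o[0]+c*p[0]-s*p[1],o[1]+s*p[0]+c*p[1],p[2]])
E
python3 - <<'E'
from h import *
T=np.load("w4.npy")
P=lambda u,v,z:p2w("wrist",(u/1.25,v/1.25),z,T).round(4)
for u in (354,420): 
    w=P(u,304,.284); c,s=np.cos(YAW),np.sin(YAW); d=w[:2]-[.6634,.0026]; print("tip",w,"stand",c*d[0]+s*d[1],-s*d[0]+c*d[1])
for n,e,b in (("spr",(168,175),(134,40)),("ski",(274,187),(299,90)),("tur",(456,156),(430,55)),("scr",(581,159),(582,40))):
    e,b=P(*e,.007),P(*b,.004); d=e-b; print(n,e,b,np.linalg.norm(d).round(3),"ang",np.arctan2(d[1],d[0]).round(3),"grip",(e-.07*d/np.linalg.norm(d)).round(3))
E
```

```text
tip [0.6113 0.0135 0.284 ] stand -0.05243126884234813 0.009175077524545393
tip [0.6133 0.0679 0.284 ] stand -0.05222723193246588 0.06361144743418766
spr [ 0.5154 -0.2892  0.007 ] [ 0.3337 -0.3002  0.004 ] 0.182 ang 0.06 grip [ 0.446 -0.293  0.006]
ski [ 0.539 -0.133  0.007] [ 0.4051 -0.0813  0.004 ] 0.144 ang -0.368 grip [ 0.474 -0.108  0.006]
tur [0.5038 0.1411 0.007 ] [0.3673 0.1045 0.004 ] 0.141 ang 0.262 grip [0.436 0.123 0.006]
scr [0.5149 0.3256 0.007 ] [0.3564 0.3123 0.004 ] 0.159 ang 0.084 grip [0.445 0.32  0.006]
```

The wrist view shows the spreader eye (168,175), skimmer eye (274,187), turner eye (456,156), scraper eye (581,159), and pegs 3 and 2 at tips (354,304) and (420,304). The peg tips agree with the stated geometry. Next is the scraper.

```bash
python3 - <<'E'
from h import *
delta([.445,.320,.16],.084+np.pi)
E
```

```text
delta [123.  265.9 254.4] spin -0.12 yaw now 3.106
```

Call:
carry_out([
  [70, 25, 45, 0, -0.03],
  [70, 45, 90, 30, -0.06],
  [70, 65, 135, 60, -0.09],
  [70, 90, 180, 90, -0.12],
  [70, 110, 220, 130, -0.12],
  [70, 123, 250, 180, -0.12],
  [70, 123, 266, 230, -0.12],
  [70, 123, 266, 254, -0.12],
  [70, 123, 266, 254, -0.12],
  [70, 123, 266, 254, -0.12],
])

```text
time_s: 14.02
tcp_pos: [0.4456, 0.3198, 0.1617]
tool_rot: [0.001, -0.042, 0.999, 0.0]
contact_force: [0.7, 0.0, -0.5]
grip_width: 0.793
grasp_force: 0.0
```

```bash
python3 - <<'E'
from h import *
T=shot("wrist","w5.png"); np.save("w5.npy",T); print(T.round(4))
print(proj("wrist",(.5149,.3256,.007))*1.25,proj("wrist",(.3564,.3123,.004))*1.25)
E
```

```text
[[-9.964e-01 -8.440e-02  1.400e-03  4.456e-01]
 [-8.440e-02  9.964e-01  1.000e-03  3.198e-01]
 [-1.500e-03  9.000e-04 -1.000e+00  1.617e-01]
 [ 0.000e+00  0.000e+00  0.000e+00  1.000e+00]]
[395.31800669 307.54560655] [395.40991157 120.93661676]
```

View pics/w5.png

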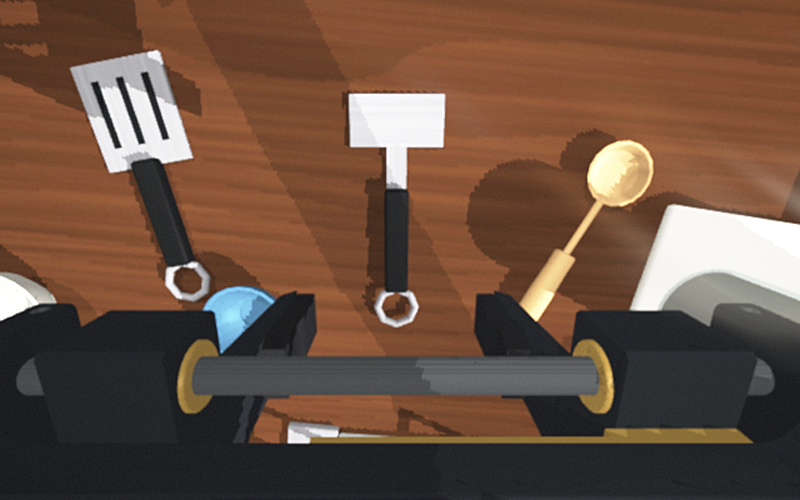

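Eye at (397,308), within 2 px of the prediction. Descending to grasp.

Call:
carry_out([
  [60, 0, 1, 55, 0],
  [50, 0, 1, 110, 0],
  [40, 0, 1, 145, 0],
  [40, 0, 1, 157, 0],
  [40, 0, 1, 157, 0],
  [5, 0, 1, 157, 0],
  [5, 0, 1, 157, 0],
  [5, 0, 1, 157, 0],
  [5, 0, 1, 157, 0],
  [5, 0, 1, 157, 0],
  [5, 0, 1, 157, 0],
], grip_force=30)

```text
time_s: 15.45
tcp_pos: [0.4456, 0.3208, 0.005]
tool_rot: [0.001, -0.042, 0.999, 0.001]
contact_force: [-0.2, 0.1, 7.3]
grip_width: 0.219
grasp_force: 30.0
```

```bash
cat >> h.py <<'E'
PEG={1:.1189,2:.0639,3:.0089,4:-.0461}
def place(k,s,off=.070,zoff=.004,dx=0):
    "TCP delta for eye centre on peg k's axis, s m out from the bar (dx: extra stand x)"
    e=stand((-.010-.7071*s+dx-off,PEG[k],.2405+.7071*s)); e[2]-=zoff; print(k,s,e.round(4)); delta(e,np.pi+YAW)
E
python3 - <<'E'
from h import *
s=readout.state(); print(s["contact_force"],s["grip_width"],s["tcp_pos"])
place(1,.095)
E
```

```text
[-0.1575157   0.0524912   7.30102138] 0.21933563040194068 [0.44561873 0.3208443  0.00497729]
1 0.095 [0.5202 0.1263 0.3037]
delta [ -58.4 -199.8 -298.8] spin 0.118 yaw now -3.057
```

Call:
carry_out([
  [5, 0, 0, -40, 0],
  [5, 0, 0, -90, 0],
  [5, 0, 0, -140, 0],
  [5, 20, -20, -190, 0.03],
  [5, 20, -60, -240, 0.06],
  [5, 20, -100, -285, 0.09],
  [5, 0, -140, -299, 0.118],
  [5, -25, -175, -299, 0.118],
  [5, -45, -195, -299, 0.118],
  [5, -58, -200, -299, 0.118],
  [5, -58, -200, -299, 0.118],
  [5, -58, -200, -299, 0.118],
])

```text
time_s: 16.95
tcp_pos: [0.5185, 0.1275, 0.3026]
tool_rot: [-0.001, 0.015, 1.0, 0.0]
contact_force: [0.2, -0.3, -2.0]
grip_width: 0.225
grasp_force: 30.0
```

```bash
python3 - <<'E'
from h import *
place(1,.095); place(1,.025)
a=vision.grab_frame("wrist")[:,:,::-1]; b=vision.grab_frame("top")[60:230,230:430,::-1]; c=vision.grab_frame("side")[100:280,180:380,::-1]
b=cv2.resize(b,None,fx=2,fy=2,interpolation=2);c=cv2.resize(c,None,fx=2,fy=2,interpolation=2)
o=np.zeros((360,800,3),np.uint8);o[:340,:400]=b;o[:,400:]=c; cv2.imwrite("pics/p1.png",o)
for n,p in (("tip",stand((-.0525,PEG[1],.283))),("eye",stand((-.010-.7071*.095,PEG[1],.3077)))):
    print(n,(proj("top",p)-[230,60])*2,(proj("side",p)-[180,100])*2+[400,0])
E
```

```text
1 0.095 [0.5202 0.1263 0.3037]
delta [-1.7 -1.1 -1.1] spin 0.003 yaw now 3.111
1 0.025 [0.5697 0.1247 0.2542]
delta [-51.3  -1.3  48.3] spin 0.003 yaw now 3.111
tip [ 84.56889445 155.23568332] [545.93332317 178.94720315]
eye [ 82.08322516 166.20441557] [555.6289358  174.98800012]
```

View pics/p1.png

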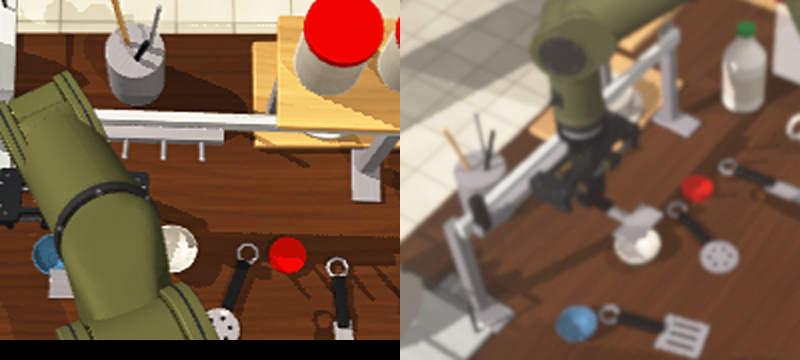

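The arm hides the eye in both views; the scraper is held level, blade towards the robot. Lowering along the peg axis while watching force.

Call:
carry_out([
  [5, -8, -1, 6, 0],
  [5, -15, -1, 12, 0],
  [5, -22, -1, 19, 0],
  [5, -29, -1, 26, 0],
  [5, -34, -1, 31, 0],
])

```text
time_s: 17.73
tcp_pos: [0.554, 0.1238, 0.271]
tool_rot: [-0.0, 0.017, 1.0, -0.0]
contact_force: [1.1, -0.5, -0.9]
grip_width: 0.22
grasp_force: 30.0
```

Call:
carry_out([
  [5, -5, 0, 5, 0],
  [5, -10, 0, 10, 0],
  [5, -15, 0, 15, 0],
  [5, -17, 0, 17, 0],
  [5, -17, 0, 17, 0],
])

```text
time_s: 18.35
tcp_pos: [0.5706, 0.1233, 0.2546]
tool_rot: [-0.0, 0.016, 1.0, 0.0]
contact_force: [-0.2, -0.2, -0.8]
grip_width: 0.224
grasp_force: 30.0
```

Call:
carry_out([
  [45, 0, 0, 0, 0],
  [45, 0, 0, 0, 0],
  [45, 0, 0, 0, 0],
  [45, 0, 0, 0, 0],
  [45, 0, 0, -20, 0],
  [45, 20, 0, -70, 0],
  [45, 40, 0, -120, 0],
  [45, 60, -50, -150, 0],
  [45, 80, -110, -150, 0],
  [45, 80, -170, -150, 0],
  [45, 80, -170, -150, 0],
  [45, 80, -170, -150, 0],
])

```text
time_s: 19.85
tcp_pos: [0.4851, -0.0434, 0.4048]
tool_rot: [0.0, 0.016, 1.0, 0.0]
contact_force: [-0.5, -0.2, 0.2]
grip_width: 0.509
grasp_force: 0.0
```

```bash
python3 - <<'E'
from h import *
b=vision.grab_frame("top")[60:230,230:430,::-1]; c=vision.grab_frame("side")[100:280,180:380,::-1]
b=cv2.resize(b,None,fx=2,fy=2,interpolation=2);c=cv2.resize(c,None,fx=2,fy=2,interpolation=2)
o=np.zeros((360,800,3),np.uint8);o[:340,:400]=b;o[:,400:]=c; cv2.imwrite("pics/p2.png",o)
delta([.446,-.293,.16],.06+np.pi)
E
```

```text
delta [  31.8 -252.1  244.4] spin -0.09 yaw now 3.112
```

View pics/p2.png

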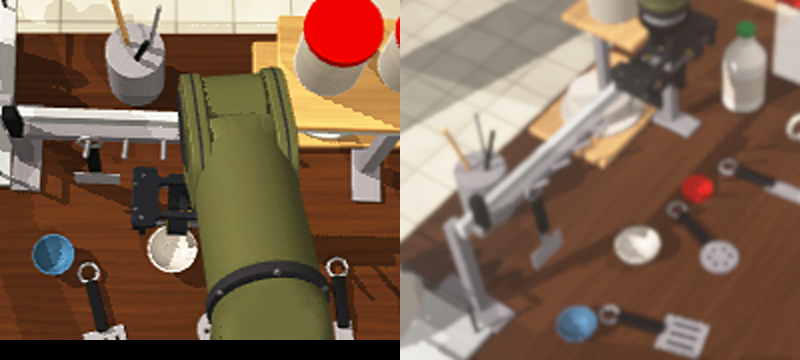

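The scraper hangs from peg 1 at (92,145) top / (540,220) side. Next is the spreader, using code to segment the black handle and save views.

Call:
carry_out([
  [45, 5, -40, 0, -0.03],
  [45, 10, -85, 20, -0.06],
  [45, 15, -130, 50, -0.09],
  [45, 20, -175, 90, -0.09],
  [45, 30, -220, 130, -0.09],
  [45, 32, -252, 180, -0.09],
  [45, 32, -252, 225, -0.09],
  [45, 32, -252, 244, -0.09],
  [45, 32, -252, 244, -0.09],
  [45, 32, -252, 244, -0.09],
])

```text
time_s: 21.2
tcp_pos: [0.4462, -0.2942, 0.1615]
tool_rot: [0.001, -0.029, 1.0, -0.0]
contact_force: [0.1, -0.3, 0.7]
grip_width: 0.513
grasp_force: 0.0
```

```bash
cat >> h.py <<'E'
def find(guess_eye,guess_grip,name="wrist",R0=60):
    "black handle blob near the guess: its middle and the eye (57.. mm beyond), world"
    T=tool(); im=vision.grab_frame(name); g=(np.array(guess_grip)+0.0); g=g if len(g)==3 else np.r_[g,.007]
    m=(im.max(2)<45).astype(np.uint8); m[250:]=0 if name=="wrist" else m[250:]
    u=proj(name,g,T); n,l,st,ce=cv2.connectedComponentsWithStats(m)
    for i in range(1,n):
        if 100<st[i,4]<5000 and np.hypot(*(ce[i]-u))<R0:
            (c,sz,a)=cv2.minAreaRect(np.argwhere(l==i)[:,::-1].astype(np.float32)); b=cv2.boxPoints((c,sz,a))
            q=np.array([p2w(name,p,.012,T)[:2] for p in b]); e=[np.linalg.norm(q[1]-q[0]),np.linalg.norm(q[2]-q[1])]
            k=int(e[1]>e[0]); d=(q[k+1]-q[k])/e[k]; ge=np.array(guess_eye)[:2]
            if d@(ge-g[:2])<0: d=-d
            print("blob",ce[i].round(),st[i,4],"size",np.round(e,4),"mid",q.mean(0).round(4),"ang",np.arctan2(d[1],d[0]).round(3))
def unview(fn): return vision.grab_frame("wrist")
E
python3 - <<'E'
from h import *
print(tool()[:3,3])
e,g=(.5154,-.2892,.007),(.446,-.293,.007)
print(proj("wrist",e),proj("wrist",g)); find(e,g)
cv2.imwrite("pics/w6.png",vision.grab_frame("wrist")[:,:,::-1])
E
```

```text
[ 0.44615334 -0.29418397  0.16147682]
[317.40938296 246.37435049] [317.74677445 186.16948132]
blob [311. 186.] 180 size [0.0171 0.0865] mid [ 0.4517 -0.2929] ang 0.068
```

Call:
carry_out([
  [45, 0, 1, 55, 0],
  [42, 0, 1, 110, 0],
  [40, 0, 1, 145, 0],
  [40, 0, 1, 157, 0],
  [40, 0, 1, 157, 0],
  [5, 0, 1, 157, 0],
  [5, 0, 1, 157, 0],
  [5, 0, 1, 157, 0],
  [5, 0, 1, 157, 0],
  [5, 0, 1, 157, 0],
])

```text
time_s: 22.55
tcp_pos: [0.4455, -0.2941, 0.0049]
tool_rot: [0.001, -0.029, 1.0, -0.0]
contact_force: [0.2, 0.5, 7.2]
grip_width: 0.221
grasp_force: 30.0
```

```bash
python3 - <<'E'
from h import *
place(2,.095,.069)
E
```

```text
2 0.095 [0.5194 0.0713 0.3037]
delta [ -95.1  360.3 -298.9] spin 0.09 yaw now -3.085
```

Call:
carry_out([
  [5, 0, 0, -40, 0],
  [5, 0, 0, -90, 0],
  [5, 0, 30, -140, 0],
  [5, 0, 80, -190, 0.03],
  [5, 0, 130, -240, 0.06],
  [5, 0, 180, -285, 0.09],
  [5, 0, 235, -299, 0.09],
  [5, 0, 290, -299, 0.09],
  [5, -30, 335, -299, 0.09],
  [5, -65, 360, -299, 0.09],
  [5, -95, 360, -299, 0.09],
  [5, -95, 360, -299, 0.09],
])

```text
time_s: 24.05
tcp_pos: [0.5203, 0.0714, 0.3025]
tool_rot: [0.0, 0.016, 1.0, 0.0]
contact_force: [-1.1, -0.6, -2.2]
grip_width: 0.22
grasp_force: 30.0
```

```bash
python3 - <<'E'
from h import *
place(2,.095,.069); place(2,.025,.069)
E
```

```text
2 0.095 [0.5194 0.0713 0.3037]
delta [ 0.9 -0.1 -1.1] spin 0.0 yaw now 3.109
2 0.025 [0.5689 0.0697 0.2542]
delta [-48.5  -0.2  48.4] spin 0.0 yaw now 3.109
```

Call:
carry_out([
  [5, -7, 0, 6, 0],
  [5, -14, 0, 13, 0],
  [5, -21, 0, 20, 0],
  [5, -28, 0, 27, 0],
  [5, -35, 0, 34, 0],
  [5, -42, 0, 41, 0],
  [5, -48, 0, 48, 0],
  [5, -48, 0, 48, 0],
])

```text
time_s: 25.05
tcp_pos: [0.5675, 0.0695, 0.2542]
tool_rot: [0.0, 0.016, 1.0, 0.0]
contact_force: [1.6, 1.1, -1.7]
grip_width: 0.22
grasp_force: 30.0
```

Call:
carry_out([
  [45, 0, 0, 0, 0],
  [45, 0, 0, 0, 0],
  [45, 0, 0, 0, 0],
  [45, 0, 0, 0, 0],
  [45, 0, 0, -20, 0],
  [45, 20, 0, -70, 0],
  [45, 50, 0, -120, 0],
  [45, 90, 20, -140, 0],
  [45, 120, 40, -140, 0],
  [45, 120, 40, -140, 0],
])

```text
time_s: 26.3
tcp_pos: [0.4466, 0.1151, 0.3955]
tool_rot: [0.0, 0.014, 1.0, 0.0]
contact_force: [0.5, -0.0, -0.4]
grip_width: 0.51
grasp_force: 0.0
```

```bash
python3 - <<'E'
from h import *
delta([.436,.123,.16],.262+np.pi)
E
```

```text
delta [ 10.9   7.4 235.5] spin -0.29 yaw now 3.113
```

Call:
carry_out([
  [45, 5, 3, 50, -0.1],
  [45, 11, 7, 100, -0.2],
  [45, 11, 7, 150, -0.29],
  [45, 11, 7, 200, -0.29],
  [45, 11, 7, 235, -0.29],
  [45, 11, 7, 235, -0.29],
  [45, 11, 7, 235, -0.29],
])

```text
time_s: 27.18
tcp_pos: [0.4387, 0.1207, 0.1605]
tool_rot: [0.001, -0.128, 0.992, 0.0]
contact_force: [0.8, 0.5, 0.6]
grip_width: 0.517
grasp_force: 0.0
```

```bash
python3 - <<'E'
from h import *
print(tool()[:3,3])
e,g=(.5038,.1411,.007),(.436,.123,.007)
print(proj("wrist",e),proj("wrist",g)); find(e,g)
a=vision.grab_frame("wrist")[:,:,::-1]; b=vision.grab_frame("top")[60:230,230:430,::-1]; c=vision.grab_frame("side")[100:280,180:380,::-1]
b=cv2.resize(b,(400,340));c=cv2.resize(c,(400,360)); o=np.zeros((600,800,3),np.uint8)
o[:340,:400]=b;o[:360,400:]=c; o[360:600,:640]=a[:240]; cv2.imwrite("pics/p3.png",o)
E
```

```text
[0.43874811 0.12067608 0.16046271]
[319.4507119  245.80817947] [319.34697993 184.67941426]
blob [313. 185.] 138 size [0.0873 0.0167] mid [0.4449 0.1192] ang 0.123
```

View pics/p3.png

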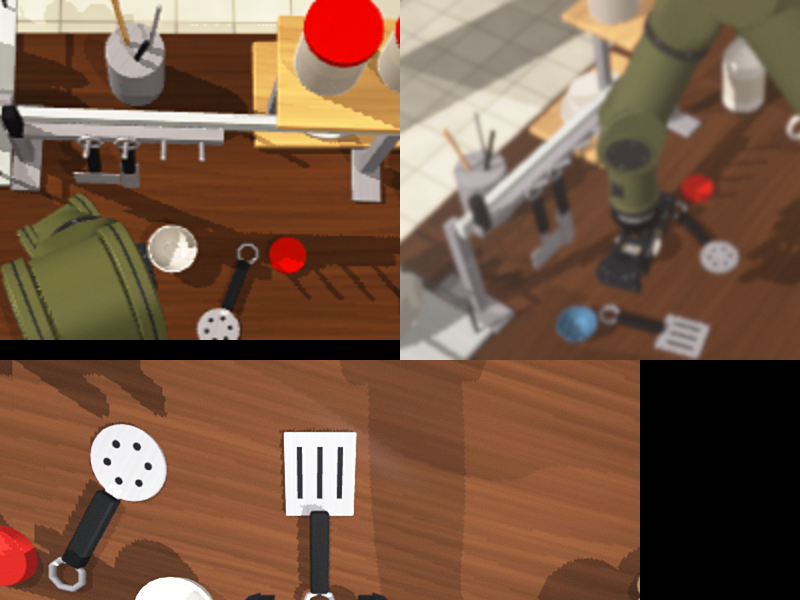

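The scraper and spreader hang at (92,160) and (127,160). The turner sits at the predicted place, handle centred at u=320 in the wrist view.

Call:
carry_out([
  [45, 0, 2, 55, 0],
  [42, 0, 2, 110, 0],
  [40, 0, 2, 145, 0],
  [40, 0, 2, 156, 0],
  [40, 0, 2, 156, 0],
  [5, 0, 2, 156, 0],
  [5, 0, 2, 156, 0],
  [5, 0, 2, 156, 0],
  [5, 0, 2, 156, 0],
  [5, 0, 2, 156, 0],
])

```text
time_s: 28.62
tcp_pos: [0.4383, 0.123, 0.0047]
tool_rot: [0.001, -0.128, 0.992, 0.0]
contact_force: [-0.5, 0.7, 5.8]
grip_width: 0.222
grasp_force: 30.0
```

```bash
python3 - <<'E'
from h import *
place(3,.095,.068)
E
```

```text
3 0.095 [0.5186 0.0163 0.3037]
delta [ -51.4 -123.6 -298.8] spin 0.29 yaw now -2.885
```

Call:
carry_out([
  [5, 0, 0, -40, 0],
  [5, 0, 0, -90, 0],
  [5, 20, -10, -140, 0.05],
  [5, 20, -30, -190, 0.1],
  [5, 20, -60, -240, 0.16],
  [5, 20, -90, -285, 0.22],
  [5, 10, -124, -299, 0.29],
  [5, -20, -124, -299, 0.29],
  [5, -51, -124, -299, 0.29],
  [5, -51, -124, -299, 0.29],
  [5, -51, -124, -299, 0.29],
])

```text
time_s: 30.0
tcp_pos: [0.5167, 0.0158, 0.3026]
tool_rot: [-0.001, 0.016, 1.0, 0.0]
contact_force: [0.3, 0.5, -0.3]
grip_width: 0.222
grasp_force: 30.0
```

```bash
python3 - <<'E'
from h import *
place(3,.025,.068)
E
```

```text
3 0.025 [0.5681 0.0147 0.2542]
delta [-51.5   0.4  48.3] spin 0.001 yaw now 3.11
```

Call:
carry_out([
  [5, -9, 0, 6, 0],
  [5, -16, 0, 13, 0],
  [5, -23, 0, 20, 0],
  [5, -30, 0, 27, 0],
  [5, -37, 0, 34, 0],
  [5, -44, 0, 41, 0],
  [5, -51, 0, 48, 0],
  [5, -51, 0, 48, 0],
])

```text
time_s: 31.0
tcp_pos: [0.5691, 0.014, 0.254]
tool_rot: [-0.0, 0.017, 1.0, 0.0]
contact_force: [-0.8, -1.1, -1.4]
grip_width: 0.223
grasp_force: 30.0
```

Call:
carry_out([
  [45, 0, 0, 0, 0],
  [45, 0, 0, 0, 0],
  [45, 0, 0, 0, 0],
  [45, 0, 0, 0, 0],
  [45, 0, 0, -20, 0],
  [45, 20, 0, -70, 0],
  [45, 50, 0, -120, 0],
  [45, 90, -40, -140, 0],
  [45, 100, -90, -140, 0],
  [45, 100, -120, -140, 0],
  [45, 100, -120, -140, 0],
])

```text
time_s: 32.38
tcp_pos: [0.4646, -0.1052, 0.3945]
tool_rot: [-0.0, 0.019, 1.0, -0.0]
contact_force: [-0.2, 0.9, -0.8]
grip_width: 0.512
grasp_force: 0.0
```

```bash
python3 - <<'E'
from h import *
delta([.474,-.108,.16],-.368+np.pi)
E
```

```text
delta [ -9.6  -2.2 234.5] spin 0.33 yaw now 3.103
```

Call:
carry_out([
  [45, -5, -1, 50, 0.1],
  [45, -10, -2, 100, 0.2],
  [45, -10, -2, 150, 0.33],
  [45, -10, -2, 200, 0.33],
  [45, -10, -2, 234, 0.33],
  [45, -10, -2, 234, 0.33],
  [45, -10, -2, 234, 0.33],
])

```text
time_s: 33.25
tcp_pos: [0.4761, -0.1037, 0.1619]
tool_rot: [0.001, 0.18, 0.984, 0.001]
contact_force: [0.2, 0.1, 0.6]
grip_width: 0.509
grasp_force: 0.0
```

```bash
python3 - <<'E'
from h import *
T=tool(); print(T[:3,3]); np.save("p4.npy",T)
e=(.539,-.133,.007); print(proj("wrist",e)+[0,360])
a=vision.grab_frame("wrist")[:,:,::-1]; b=vision.grab_frame("top")[60:230,230:430,::-1]; c=vision.grab_frame("side")[100:280,180:380,::-1]
b=cv2.resize(b,(400,340));c=cv2.resize(c,(400,360)); o=np.zeros((600,800,3),np.uint8)
o[:340,:400]=b;o[:360,400:]=c; o[345:600,:640]=a[:255]; cv2.imwrite("pics/p4.png",o)
E
```

```text
[ 0.47612374 -0.10374291  0.16186243]
[311.80167371 605.76208203]
```

View pics/p4.png

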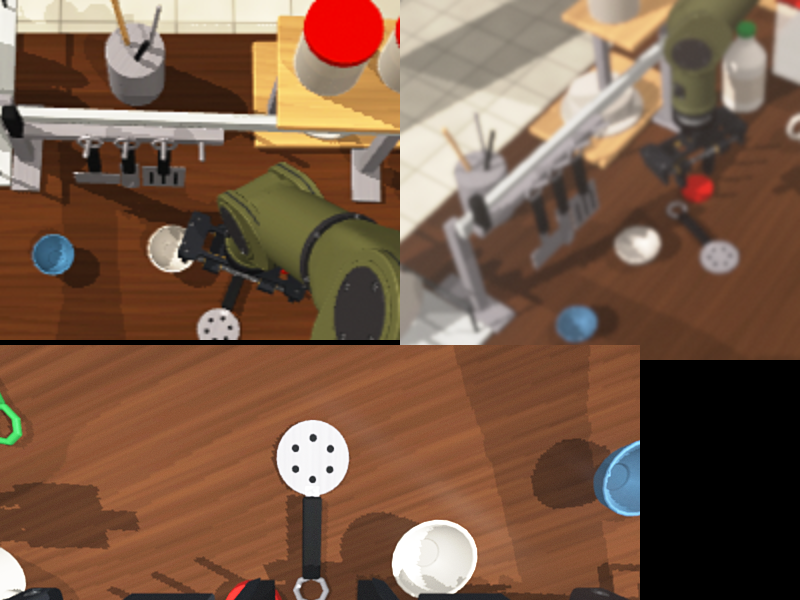

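Three hang (turner at (165,178)). The skimmer is undisturbed: its eye at wrist pixel (311,244) matches the prediction.

Call:
carry_out([
  [45, 0, -5, 55, 0],
  [42, 0, -5, 110, 0],
  [40, 0, -5, 145, 0],
  [40, 0, -5, 157, 0],
  [40, 0, -5, 157, 0],
  [5, 0, -5, 157, 0],
  [5, 0, -5, 157, 0],
  [5, 0, -5, 157, 0],
  [5, 0, -5, 157, 0],
  [5, 0, -5, 157, 0],
])

```text
time_s: 34.65
tcp_pos: [0.4741, -0.1096, 0.0046]
tool_rot: [0.001, 0.181, 0.984, 0.0]
contact_force: [0.2, -0.5, 7.3]
grip_width: 0.219
grasp_force: 29.9
```

```bash
python3 - <<'E'
from h import *
place(4,.095,.069)
E
```

```text
4 0.095 [ 0.5158 -0.0387  0.3037]
delta [ -14.4   81.4 -299. ] spin -0.33 yaw now 2.779
```

Call:
carry_out([
  [5, 0, 0, -40, 0],
  [5, 0, 0, -90, 0],
  [5, 20, 20, -140, 0],
  [5, 20, 40, -190, -0.08],
  [5, 20, 60, -240, -0.16],
  [5, 20, 81, -285, -0.24],
  [5, 10, 81, -299, -0.33],
  [5, -14, 81, -299, -0.33],
  [5, -14, 81, -299, -0.33],
  [5, -14, 81, -299, -0.33],
])

```text
time_s: 35.9
tcp_pos: [0.5138, -0.0387, 0.3023]
tool_rot: [-0.001, 0.016, 1.0, -0.0]
contact_force: [-1.0, -0.3, -1.4]
grip_width: 0.222
grasp_force: 29.9
```

```bash
python3 - <<'E'
from h import *
place(4,.025,.069)
E
```

```text
4 0.025 [ 0.5653 -0.0403  0.2542]
delta [-51.6   0.1  48. ] spin 0.001 yaw now 3.109
```

Call:
carry_out([
  [5, -9, 0, 6, 0],
  [5, -16, 0, 13, 0],
  [5, -23, 0, 20, 0],
  [5, -30, 0, 27, 0],
  [5, -37, 0, 34, 0],
  [5, -44, 0, 41, 0],
  [5, -51, 0, 48, 0],
  [5, -51, 0, 48, 0],
])

```text
time_s: 36.9
tcp_pos: [0.5662, -0.0405, 0.254]
tool_rot: [-0.0, 0.016, 1.0, 0.0]
contact_force: [-1.2, 0.4, -1.5]
grip_width: 0.223
grasp_force: 29.9
```

Call:
carry_out([
  [45, 0, 0, 0, 0],
  [45, 0, 0, 0, 0],
  [45, 0, 0, 0, 0],
  [45, 0, 0, 0, 0],
  [45, 0, 0, -20, 0],
  [45, 20, 0, -70, 0],
  [50, 50, 0, -120, 0],
  [55, 90, 40, -150, 0],
  [60, 100, 80, -160, 0],
  [60, 100, 120, -160, 0],
  [60, 100, 120, -160, 0],
])

```text
time_s: 38.28
tcp_pos: [0.4694, 0.0861, 0.4155]
tool_rot: [0.001, 0.013, 1.0, 0.001]
contact_force: [0.2, -0.4, -0.1]
grip_width: 0.685
grasp_force: 0.0
```

```bash
python3 - <<'E'
from h import *
delta([.671,.2325,.41],1.538)
T=tool(); print(T[:3,3])
a=vision.grab_frame("wrist")[:,:,::-1]; b=vision.grab_frame("top")[60:230,230:430,::-1]; c=vision.grab_frame("side")[100:280,180:380,::-1]
b=cv2.resize(b,(400,340));c=cv2.resize(c,(400,360)); o=np.zeros((600,800,3),np.uint8)
o[:340,:400]=b;o[:360,400:]=c; o[345:600,:640]=a[:255]; cv2.imwrite("pics/p5.png",o)
E
```

```text
delta [-197.7  151.6    6.1] spin 1.577 yaw now 3.115
[0.46940111 0.0861248  0.41551695]
```

View pics/p5.png

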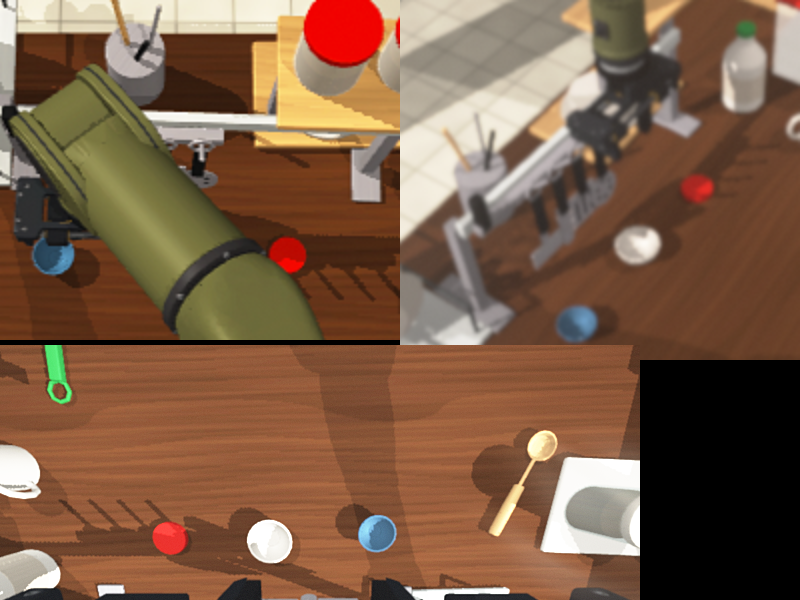

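All four hang (skimmer at (200,178)), and the lid, dishes and spoon are untouched. Back to the carriage handle.

Call:
carry_out([
  [60, -20, 15, 0, 0.18],
  [60, -40, 30, 0, 0.36],
  [60, -60, 45, 0, 0.54],
  [60, -80, 60, 0, 0.72],
  [60, -105, 80, 0, 0.9],
  [60, -130, 100, 0, 1.08],
  [60, -155, 120, 0, 1.26],
  [60, -180, 140, 0, 1.44],
  [60, -198, 152, 0, 1.577],
  [60, -198, 152, 0, 1.577],
  [60, -198, 152, 0, 1.577],
])

```text
time_s: 39.8
tcp_pos: [0.6728, 0.2265, 0.4145]
tool_rot: [0.0, 0.721, 0.693, -0.001]
contact_force: [0.2, -0.5, 0.3]
grip_width: 0.679
grasp_force: 0.0
```

```bash
python3 - <<'E'
from h import *
delta([.671,.2325,.265],1.538); T=tool()
# carriage-handle check: dark blob in the wrist view
im=vision.grab_frame("wrist"); u=proj("wrist",(.671,.2325,.31),T); m=(im.max(2)<50).astype(np.uint8)
n,l,st,ce=cv2.connectedComponentsWithStats(m); print(u)
for i in range(1,n):
    if st[i,4]>60 and np.hypot(*(ce[i]-u))<60: print(st[i],ce[i])
E
```

```text
delta [  6.1  -2.  149.5] spin -0.006 yaw now 1.532
[313.79547552 191.95544279]
[302 173  25  34 764] [314.0091623  189.53272251]
[357 174  16  21  65] [365.32307692 185.26153846]
[298 228   8  39 221] [301.0678733  242.63348416]
```

Call:
carry_out([
  [60, 6, -2, 50, -0.006],
  [60, 6, -2, 100, -0.006],
  [60, 6, -2, 140, -0.006],
  [60, 6, -2, 149, -0.006],
  [5, 6, -2, 149, -0.006],
  [5, 6, -2, 149, -0.006],
  [5, 6, -2, 149, -0.006],
  [5, 6, -2, 149, -0.006],
  [5, 6, -2, 149, -0.006],
  [5, 6, -2, 149, -0.006],
  [5, 6, -2, 149, -0.006],
])

```text
time_s: 41.22
tcp_pos: [0.6711, 0.2345, 0.2666]
tool_rot: [-0.0, 0.719, 0.695, 0.0]
contact_force: [-1.9, -0.8, 5.6]
grip_width: 0.245
grasp_force: 30.0
```

```bash
python3 - <<'E'
from h import *
s=readout.state(); print(s["contact_force"],s["grip_width"],s["grasp_force"])
delta(stand((0,-.03,.265)),1.538)
E
```

```text
[-1.92501652 -0.80123082  5.595915  ] 0.24465420730921145 30.0000192085281
delta [-2.621e+02 -1.000e-01  1.400e+00] spin -0.0 yaw now 1.538
```

Call:
carry_out([
  [5, -3, 0, 0, 0],
  [5, -8, 0, 0, 0],
  [5, -15, 0, 0, 0],
  [5, -24, 0, 0, 0],
  [5, -34, 0, 0, 0],
  [5, -44, 0, 0, 0],
  [5, -54, 0, 0, 0],
  [5, -64, 0, 0, 0],
  [5, -74, 0, 0, 0],
  [5, -84, 0, 0, 0],
  [5, -94, 0, 0, 0],
  [5, -104, 0, 0, 0],
])

```text
time_s: 42.72
tcp_pos: [0.6677, 0.1315, 0.2666]
tool_rot: [-0.001, 0.718, 0.696, 0.001]
contact_force: [-1.6, 2.4, 5.9]
grip_width: 0.248
grasp_force: 30.0
```

Call:
carry_out([
  [5, -10, 0, 0, 0],
  [5, -20, 0, 0, 0],
  [5, -30, 0, 0, 0],
  [5, -40, 0, 0, 0],
  [5, -50, 0, 0, 0],
  [5, -60, 0, 0, 0],
  [5, -70, 0, 0, 0],
  [5, -80, 0, 0, 0],
  [5, -90, 0, 0, 0],
  [5, -100, 0, 0, 0],
  [5, -110, 0, 0, 0],
  [5, -118, 0, 0, 0],
])

```text
time_s: 44.22
tcp_pos: [0.6638, 0.013, 0.2666]
tool_rot: [-0.0, 0.719, 0.696, 0.001]
contact_force: [-2.7, 1.5, 6.9]
grip_width: 0.245
grasp_force: 30.0
```

```bash
python3 - <<'E'
from h import *
s=readout.state(); print(s["contact_force"])
delta(stand((0,-.03,.265)),1.538)
E
```

```text
[-2.69364773  1.46036635  6.85937778]
delta [-40.4  -0.1   1.5] spin 0.0 yaw now 1.538
```

Call:
carry_out([
  [5, -8, 0, 0, 0],
  [5, -15, 0, 0, 0],
  [5, -21, 0, 0, 0],
  [5, -26, 0, 0, 0],
  [5, -31, 0, 0, 0],
  [5, -35, 0, 0, 0],
  [5, -38, 0, 0, 0],
  [5, -41, 0, 0, 0],
  [5, -43, 0, 0, 0],
  [5, -45, 0, 0, 0],
  [5, -45, 0, 0, 0],
])

```text
time_s: 45.6
tcp_pos: [0.6625, -0.0253, 0.2666]
tool_rot: [-0.003, 0.717, 0.697, 0.004]
contact_force: [-1.1, 10.9, 3.8]
grip_width: 0.247
grasp_force: 30.0
```

Call:
carry_out([
  [5, -2, 0, 0, 0],
  [5, -4, 0, 0, 0],
  [5, -4, 0, 0, 0],
])

```text
time_s: 45.98
tcp_pos: [0.6625, -0.0254, 0.2666]
tool_rot: [-0.005, 0.716, 0.698, 0.006]
contact_force: [-1.5, 17.0, 4.3]
grip_width: 0.246
grasp_force: 30.0
```

Stop reached, with 0.260 m travel and 17 N. Ease off, release, rise and clear the view.

Call:
carry_out([
  [5, 8, 0, 0, 0],
  [40, 8, 0, 0, 0],
  [40, 8, 0, 0, 0],
  [45, 8, 0, 0, 0],
  [60, 8, 0, 0, 0],
  [60, 8, 0, -40, 0],
  [60, 8, 0, -90, 0],
  [60, 8, 0, -140, 0],
  [60, 50, 40, -150, 0],
  [60, 95, 80, -150, 0],
  [60, 140, 120, -150, 0],
  [60, 190, 150, -150, 0],
])

```text
time_s: 47.48
tcp_pos: [0.8061, 0.1318, 0.4119]
tool_rot: [0.0, 0.721, 0.693, 0.003]
contact_force: [2.7, -1.7, -0.2]
grip_width: 0.681
grasp_force: 0.0
```

Call:
carry_out([
  [60, 50, 40, 0, 0],
  [60, 100, 80, 0, 0],
  [60, 130, 120, 0, 0],
  [60, 130, 120, 0, 0],
  [60, 130, 120, 0, 0],
  [60, 130, 120, 0, 0],
  [60, 130, 120, 0, 0],
])

```text
time_s: 48.35
tcp_pos: [0.8226, 0.214, 0.3655]
tool_rot: [0.009, 0.719, 0.695, 0.014]
contact_force: [-0.2, -0.6, -1.0]
grip_width: 0.682
grasp_force: 0.0
```

```bash
python3 - <<'E'
from h import *
print(tool()[:3,3])
b=vision.grab_frame("top")[70:240,210:490,::-1]; c=vision.grab_frame("side")[80:260,190:390,::-1]
b=cv2.resize(b,(560,340)); c=cv2.resize(c,None,fx=1.2,fy=1.2); o=np.zeros((340,800,3),np.uint8)
o[:,:560]=b;o[:216,560:]=c; cv2.imwrite("pics/p6.png",o)
E
```

```text
[0.82262923 0.2140242  0.36551469]
```

View pics/p6.png

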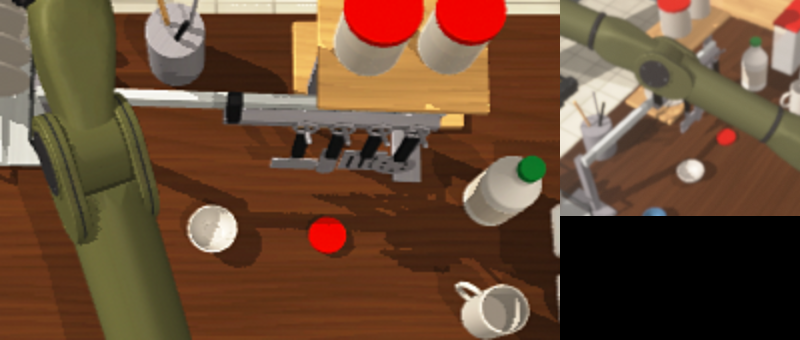

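The carriage is home with all four hanging, eyes at (300..412,128); the leftward lean towards the picture centre is perspective. My retreat went to the stand's far side, so I'll bring the arm back up and over to clear space.

Call:
carry_out([
  [60, 0, -10, -20, 0],
  [60, 0, -30, -50, 0],
  [60, 0, -70, -70, 0],
  [60, 0, -120, -70, 0],
  [60, 0, -170, -70, 0],
  [60, 0, -220, -70, 0],
  [60, 0, -270, -70, 0],
  [60, 0, -320, -70, 0],
  [60, 0, -370, -70, 0],
  [60, 0, -400, -70, 0],
  [60, 0, -400, -70, 0],
  [60, 0, -400, -70, 0],
])

```text
time_s: 49.95
tcp_pos: [0.4216, 0.2273, 0.4234]
tool_rot: [0.009, 0.718, 0.695, 0.016]
contact_force: [0.1, 0.7, -0.8]
grip_width: 0.684
grasp_force: 0.0
```

```bash
python3 - <<'E'
from h import *
# expected top-view lean of a straight-hanging tool vs. picture (crop px as in p6)
c=lambda p:((proj("top",p)-[210,70])*2).round()
for k in PEG:
    y=PEG[k]-.26; print(k,c(stand((-.012,y,.25))),c(stand((-.012,y,.075))))
b=vision.grab_frame("top")[70:240,210:490]; a=cv2.resize(vision.grab_frame("top"),(640,400))
# dark handles in the hanging zone: centre and slope
z=cv2.resize(b,(560,340))[125:175,270:430]; m=(z.max(2)<45).astype(np.uint8)
n,l,st,ce=cv2.connectedComponentsWithStats(m)
for i in range(1,n):
    if st[i,4]>60: print(ce[i]+[270,125],st[i])
E
```

```text
1 [305. 122.] [292. 159.]
2 [343. 124.] [325. 160.]
3 [380. 125.] [358. 162.]
4 [418. 126.] [390. 163.]
[298.63059701 146.29477612] [ 22   9  15  24 268]
[334.20915033 146.6372549 ] [ 55  10  19  24 306]
[369.25077399 148.07430341] [ 88  11  23  31 323]
[405.12427746 148.93063584] [124  12  25  25 346]
```

```bash
python3 -c "
from bench import r
print(r.close_job())"
```

```text
the job is handed in; nothing more can be done
None
```

Scraper, spreader, turner and skimmer hang by their eyes on pegs 1 to 4, the carriage was slid to its right stop, the bystanders look undisturbed, and the job was handed in at about 50 s with no verdict shown.

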